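# Work the loading chute with its key

## Robot

A 6-joint arm with a two-finger parallel gripper is mounted at the origin on the work surface. World frame = base frame: x ahead of the robot, y to its left, z up, the work surface at z = 0. Lengths are in mm, angles in rad, forces in N, time in s.
With the tool pointing down it reaches from about 350 to 775 mm from the base axis. Payload 7.3 kg.
Tool frame: the origin (TCP) lies between the finger pads; the fingertips stand 14 mm ahead of it and the grasp point (between the pads) lies 5 mm behind it; z points along the fingers, y is the line along which they close (so a half turn about z gives the same grasp; the last joint's range is limited). The gripper opens to 92 mm and grips with 3 to 60 N. Pads are 19 mm wide; open, the fingers measure 130 mm over their backs; the gripper's body (75 mm by 190 mm) begins 47 mm behind the grasp point.
Start: joints at [-0.146, 0.342, 1.524, -0, 1.275, -0.146], TCP at [525.021, 0.019, 205.941] pointing down, gripper open.
Joint ranges: [-2.53, 2.53], [-0.77, 2.02], [0.04, 2.7], [-1, 4.14], [0.28, 2.66], [-3.11, 3.11]. Speed limits (rad/s): [2.57, 2.57, 3.14, 3.14, 3.14, 3.14].

## Interface

Orientations are given as [roll, pitch, yaw] about the fixed x, y, z axes, in that order (R = Rz(yaw) Ry(pitch) Rx(roll)).
In Python, from plant import get_obs, cams, close_job gives the robot as it stands. The module is installed in compiled form; this text tells all that it offers.
- The arm moves only by the shell command python3 -m creep 'ROWS'. ROWS is JSON, a list of rows, each an object of numbers: "hand": the opening, from 0 (shut) to 1 (fully open); "tx", "ty", "tz": the shift along the tool's x, y, z in m; "spin": the turn about the tool's z in degrees. In form: [{"hand": .., "tx": .., "ty": .., "tz": .., "spin": ..}, ...]. A call has 1 to 5 rows; each row shifts and turns the commanded pose from where the row before left it, along the tool's axes as they then stand; what a row does not reach is not made up. A row lasts 1/8 s, in which the tool goes at most 62.5 mm and 10.7 degrees, less where a joint would pass 70% of its speed; a pose out of reach is approached as far as the arm can. A call is refused whole if a number of a shift passes 0.0625 or a number of a turn 10.7, either way. A call with a gripper value outside its range is refused whole. The fingers move at their own pace and stop on an object; the grip force is fixed at half the most. Time passes only in rows, so rows that do not move let the fingers close. It gives the time, the measured TCP pose, the force, the opening and the grip force at its end, in the units of the state.
- get_obs(): the state, without advancing time (a new reading comes with each control period).
- cams.capture(name): name is "scene" or "side" or "wrist"; returns a dict with "color" (384x512x3 uint8, red, green, blue), "K" (3x3 intrinsics, pixels), "R" (3x3) and "t" (3): a world point X has camera coordinates R X + t. Camera axes: x right, y down, z forward; pixel columns grow to the right and rows downward; lengths in mm; the calibration is good to about 2 mm. The wrist camera is an equidistant fisheye: a pixel r from the principal point sees the ray r / f radians off the axis. A picture is of the moment at which its call begins. There is no depth.
- close_job(): hands the job in; it is judged then, once.
The state is a dict: "time": time; "joint_positions": joint angles; "dq": joint speeds; "tau": joint torques, N m; "tool_pos": TCP position; "tcp_rot": TCP orientation; "contact_force": force on the tool from outside, world axes, zero at the start; "moment": the same for the moment, N m; "grip_width": finger opening in mm; "finger_force": force on a finger pad.
Only numpy, scipy, OpenCV 4.12 (cv2) and the standard library are available. Lean on these libraries where they do the work, as an engineer would, in place of code of your own. Each camera call takes 0.05 s, during which the arm holds its last target. There are 200 camera calls.

## Task

Load the ball into the hopper wagon by working the chute with its key: take the key from its stand, push it fully home in the keyhole on top of the tower, turn it clockwise gently until the chute arm bears against its stop so that the ball drops into the wagon, then turn it back until the arm is fully home, draw the key out and stand it upright back in its stand. Feel your way and never force the key; only the key may touch the tower and its parts, do not handle the ball, and leave the wagon, the engine, the log load and the tree where they are.

Things in the scene. Friction and masses are not known exactly. Their poses are not given: they have to be found in the camera images.
- tower: Fixed wooden tower; origin on the table under the pivot axis. A 92 (x) by 60 (y) by 6 mm cover centred on the axis, top 102 mm up, has the keyhole; a wall at its -x end carries it. A 6 mm thick ball deck (top 66 mm up) curves round the axis at 110 mm radius from +y clockwise to 40 deg from +x, where it ends. A 12 mm high track passes under the deck's end.
- keyhole (a point): Middle of the keyhole's mouth in the cover's top, on the pivot axis; axes as the tower. Plain slot 23.6 (x) by 7.6 (y) mm, 1 mm chamfer, through the 6 mm cover. Under it, from 8 mm below the mouth, a socket of the same outline in the chute's hub, in line with it at home only; its floor, where a key fully home stands, is 24 mm below the mouth. Turned, the bit is captive under the cover.
- chute (a joint): Angle of the chute arm about the upright pivot axis, rad: 0 = home (arm along the tower's +y, hard stop), grows clockwise seen from above, until the arm meets the stop block on the stop post, at 1.0 to 1.4. About 0.04 N m of friction, no spring: stays where left. The bit has some 0.08 rad of play in the socket each way, so the key turns that much further than the arm.
- pen (a point): Centre of the bottomless square pen (38 mm inside, walls from 68 to 90 mm above the table) at the end of the chute arm, 110 mm from the pivot axis. The ball starts inside it on the deck, is swept along, and drops where the deck ends (about chute 0.9 to 1.0).
- key: Loose key, 40 g, 78 mm tall, upright in its stand at the start. Origin: centre of the foot's underside, z up the shaft. Steel bit 22 (x) by 6 (y) by 8 mm high with slightly narrowed foot; shaft 6 mm thick up to z = 50 mm; wooden grip slab 34 (x) by 10 (y) mm from z = 50 to 78 mm, flat faces to +y and -y. A half turn about z makes no difference. Stands loosely: may be some mm and degrees off.
- stand: Fixed wooden key stand, 64 mm (x) by 48 mm (y) by 36 mm high; origin on the table under its centre.
- slot (a point): Middle of the mouth of the stand's slot, 36 mm above the table, axes as the stand. Slot 28 mm along x by 12 mm along y, 24 mm deep, 2 mm chamfer: the key's foot rests 12 mm above the table.
- ball: Wooden cargo ball, 30 mm across, 12 g, in the pen on the deck at the start.
- ball_center (a point): Centre of the ball.
- wagon: Loose black open hopper wagon on the track beyond the end of the deck: 78 mm (x, along the track) by 54 mm (y) by 43 mm high; inside 70 by 46 mm, inner floor 13 mm above the origin, which is under its centre at the track's top (12 mm above the table).
- engine: Bystander: wooden toy engine, 96 by 42 by 68 mm; origin under its centre.
- logs: Bystander: three wooden logs on a small board, 84 by 34 by 38 mm; origin under its centre.
- tree: Bystander: wooden cone tree, 44 mm across, 75 mm tall; origin under its centre.
- post: Fixed stop post, 12 by 40 mm and 70 mm high, 60 mm from the pivot axis between tower and wagon; its origin is the same point as the tower's. A 10 mm wide, 20 mm high wooden stop block on its head halts the chute arm. The block is set differently each time, within 20 mm along the post's head, and stays fast; its setting is not reported, so the stop must be felt.
There are look-alikes about, which are no part of the job. What is shaped like the key but red or yellow is not meant.

How it is judged:
By the outcome, as a careful person would: the job done as asked, in the order asked, and still so for the second after the job is handed in, with the robot touching nothing.
It also fails if it takes over 72 s, if anything falls off the work surface, if the arm or the gripper's body presses on something with over 40 N, if the wrist force passes 120 N, or if a joint passes its speed limit or range.

## Working session

There is one attempt and no reset: what is moved stays moved. The work goes in short steps, Python scripts to look and compute and a shell command to move; the robot and the scene stay as the last step left them, time stands still between calls to the robot, and variables do not carry over. Pictures are saved under pics/ and viewed, at most 10 in all, crops included, and the job is handed in when it is done.

```bash
mkdir -p pics; ls; python3 - <<'E'
from plant import get_obs,cams
import cv2,numpy as np,pickle
o=get_obs();print(o)
d={}
for n in("scene","side","wrist"):
    c=cams.capture(n);d[n]=c
    print(n,c["K"].tolist(),c["R"].round(4).tolist(),c["t"].round(1).tolist())
    cv2.imwrite(f"pics/{n}0.png",c["color"][:,:,::-1])
pickle.dump(d,open("c0.pkl","wb"))
E
```

```text
pics
{'time': 0.0, 'joint_positions': array([-1.45998390e-01,  3.42729942e-01,  1.52498678e+00,  1.67733477e-05,
        1.27541002e+00, -1.45996627e-01]), 'dq': array([ 0.00035921, -0.00018165, -0.00119663,  0.00144715,  0.00070364,
       -0.00025896]), 'tau': array([ 7.61924657e-04, -4.31245601e+01, -2.44219762e+01,  7.17750052e-02,
        5.59406646e-02, -1.04314388e-04]), 'tool_pos': array([5.24572267e+02, 9.14960637e-02, 2.05251799e+02]), 'tcp_rot': array([-3.14007722e+00, -2.39045727e-04,  1.57078949e+00]), 'contact_force': array([-0.03767229, -0.289393  , -0.46258195]), 'moment': array([ 0.02808355, -0.01235261, -0.02290675]), 'finger_force': 0.0, 'grip_width': 91.36185104750011}
scene [[346.95667810447594, 0.0, 251.61536599141303], [0.0, 346.95667810447594, 195.33457303793477], [0.0, 0.0, 1.0]] [[-0.8614, 0.5078, -0.0051], [0.307, 0.5127, -0.8019], [-0.4046, -0.6923, -0.5975]] [493.2, -95.0, 1048.5]
side [[428.9198064071328, 0.0, 251.56919507210017], [0.0, 428.9198064071328, 184.94420913894123], [0.0, 0.0, 1.0]] [[0.9093, -0.4162, 0.0021], [-0.2736, -0.6015, -0.7506], [0.3136, 0.6819, -0.6608]] [-527.4, 206.0, 823.1]
wrist [[297.3186396354542, 0.0, 254.77663022110602], [0.0, 297.3186396354542, 191.40918624007418], [0.0, 0.0, 1.0]] [[1.0, 0.0005, -0.0011], [0.0008, -0.9676, 0.2525], [-0.001, -0.2525, -0.9676]] [-522.6, -32.0, 389.8]
```

View pics/scene0.png

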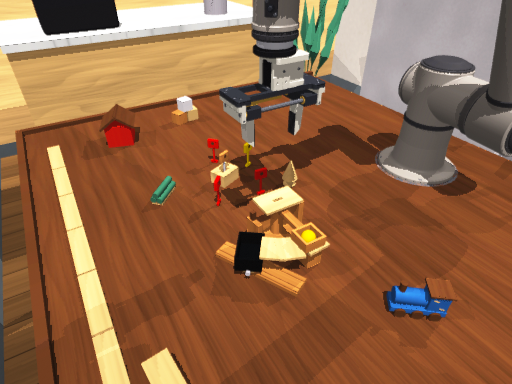

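View pics/side0.png

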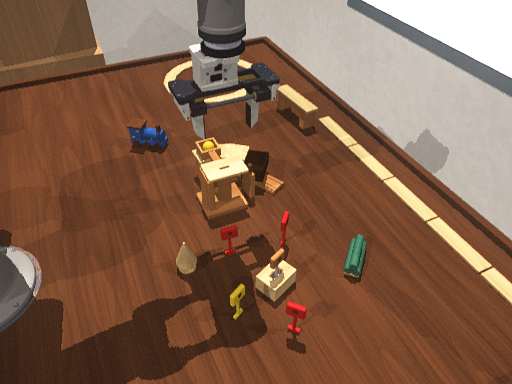

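View pics/wrist0.png

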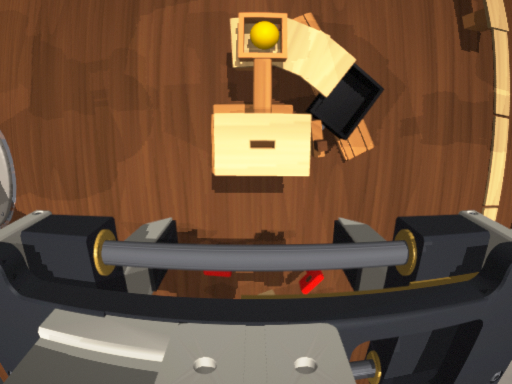

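```bash
cat > h.py <<'E'
import numpy as np,cv2
def ray(c,p):
    K=c["K"];x=(p[0]-K[0,2])/K[0,0];y=(p[1]-K[1,2])/K[1,1]
    if abs(K[0,0]-297.3)<1:   # wrist fisheye (equidistant)
        r=np.hypot(x,y);s=np.sin(r)/r if r>1e-9 else 1;d=np.array([x*s,y*s,np.cos(r)])
    else: d=np.array([x,y,1.])
    d=c["R"].T@d;return -c["R"].T@c["t"],d/np.linalg.norm(d)
def tri(*cp):
    A=0;b=0;L=[ray(c,p) for c,p in cp]
    for o,d in L:
        M=np.eye(3)-np.outer(d,d);A=A+M;b=b+M@o
    X=np.linalg.solve(A,b)
    return X.round(1),[round(float(np.linalg.norm((np.eye(3)-np.outer(d,d))@(X-o))),1) for o,d in L]
def onz(c,p,z):
    o,d=ray(c,p);return (o+d*(z-o[2])/d[2]).round(1)
E
python3 - <<'E'
import pickle,cv2,numpy as np
d=pickle.load(open("c0.pkl","rb"))
a=d["scene"]["color"][140:215,190:280];b=d["side"]["color"][235:310,245:335]
f=lambda i:cv2.resize(i[:,:,::-1],None,fx=8,fy=8,interpolation=cv2.INTER_CUBIC)[:, :720]
im=np.vstack([cv2.resize(f(a),(360,300)),cv2.resize(f(b),(360,300))])
w=d["wrist"]["color"][90:190,195:325][:,:,::-1];w=cv2.resize(w,(390,300),interpolation=cv2.INTER_CUBIC)
im=np.hstack([im,np.vstack([w,w*0])]);cv2.imwrite("pics/crop1.png",im)
from h import *
s,e,w=d["scene"],d["side"],d["wrist"]
print(tri((s,(225,170)),(e,(276,262))))
K=onz(w,(262,144),102);print("keyhole",K)
for p in((215,115),(310,115),(310,176),(213,176)):print(onz(w,p,102))
print("pen",onz(w,(262,36),90),"wagon",onz(w,(346,100),55))
for n,a,b in(("redA",(213,145),(296,312)),("redB",(217,185),(284,222)),("redC",(261,175),(230,233)),("yel",(248,150),(238,293)),("tree",(291,162),(184,242))):print(n,tri((s,a),(e,b)))
E
```

```text
(array([ 537.8, -202.9,   43.7]), [0.8, 0.8])
keyhole [529.6  40.6 102. ]
[485.1  68.6 102. ]
[575.2  69.1 102. ]
[576.9   9.6 102. ]
[481.9   9.5 102. ]
pen [529.7 148.5  90. ] wagon [625.4  88.2  55. ]
redA (array([ 515. , -322.4,   58.5]), [0.0, 0.0])
redB (array([ 595.2, -128.7,   59. ]), [0.7, 0.7])
redC (array([ 480.4, -110.5,   59.9]), [1.3, 1.3])
yel (array([ 440.4, -245.6,   57. ]), [0.7, 0.7])
tree (array([ 388.1, -106.5,   72.3]), [0.2, 0.2])
```

View pics/crop1.png

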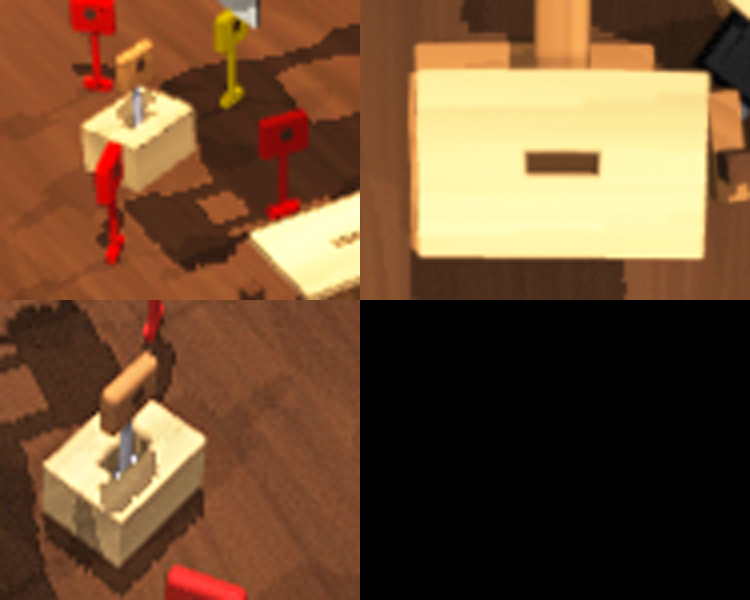

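```bash
python3 - <<'E'
import pickle
from h import *
d=pickle.load(open("c0.pkl","rb"))
s,e=d["scene"],d["side"]
S=lambda x,y:(s,(190+x/4,140+y/4));E=lambda x,y:(e,(245+x/4,235+(y-300)/4))
print("grip",tri(S(134,62),E(130,392)))
C=[tri(S(*a),E(*b)) for a,b in(((83,128),(206,440)),((147,87),(120,515)),((195,120),(44,466)),((132,152),(152,402)))]
print(C);print(np.mean([c[0] for c in C],0))
P=[c[0] for c in C]
for i in range(4):
    v=P[(i+1)%4]-P[i];print(np.linalg.norm(v[:2]),np.degrees(np.arctan2(v[1],v[0])))
# grip ends
A=tri(S(118,72),E(155,360));B=tri(S(152,48),E(104,395));print(A,B,np.degrees(np.arctan2(*(B[0]-A[0])[1::-1])))
w=d["wrist"];print(-w["R"].T@w["t"])
E
```

```text
grip (array([ 531.1, -220.1,   78.5]), [0.4, 0.4])
[(array([ 569. , -229.2,   33.1]), [0.8, 0.8]), (array([ 509.7, -251.2,   36. ]), [2.3, 2.3]), (array([ 493.7, -206.6,   27.2]), [0.9, 0.9]), (array([ 554.2, -193.3,   28.7]), [4.9, 4.9])]
[ 531.65  -220.075   31.25 ]
63.24942687487375 -159.64540099156915
47.383119357003075 109.73516383803886
61.944652715145686 12.398385042861518
38.831044281605365 -67.59578772035854
(array([ 548.7, -209.8,   81.3]), [0.9, 0.9]) (array([ 516.8, -221. ,   84.7]), [0.6, 0.6]) -160.65396964779174
[523.0309302   67.70635136 384.63533677]
```

Candidates: red at scene (213,145), (217,185) and (261,175); yellow at (248,152); wooden grip with steel shaft in the pale stand at scene (224,156) / side (277,258). I choose the last, and the crop confirms it: wood grip, steel shaft, standing in the slot. Next I move over it with the tool turned to match, for a close look.

```bash
python3 -m creep '[{"tx":-0.051,"ty":0.013,"hand":0.6},{"tx":-0.051,"ty":0.013,"hand":0.6},{"tx":-0.051,"ty":0.013,"hand":0.6},{"tx":-0.051,"ty":0.014,"hand":0.6},{"spin":-10.7,"hand":0.6}]'
python3 -m creep '[{"spin":-10.7,"hand":0.6},{"spin":-10.7,"hand":0.6},{"spin":-10.7,"hand":0.6},{"spin":-10.7,"hand":0.6},{"spin":-10.7,"hand":0.6}]'
python3 -m creep '[{"spin":-10.7,"hand":0.6},{"spin":-10.7,"hand":0.6},{"spin":-10.7,"hand":0.6},{"spin":-10.7,"hand":0.6},{"spin":-2,"hand":0.6}]'
python3 -m creep '[{"hand":0.6},{"hand":0.6}]'
python3 - <<'E'
from plant import get_obs,cams
import cv2,pickle
c=cams.capture("wrist");pickle.dump(c,open("w1.pkl","wb"));cv2.imwrite("pics/w1.png",cv2.resize(c["color"],(768,576),interpolation=cv2.INTER_CUBIC)[:,:,::-1])
E
```

```text
invalid input at $[0]: expected keys hand, tx, ty, tz, spin
invalid input at $[0]: expected keys hand, tx, ty, tz, spin
invalid input at $[0]: expected keys hand, tx, ty, tz, spin
invalid input at $[0]: expected keys hand, tx, ty, tz, spin
```

View pics/w1.png

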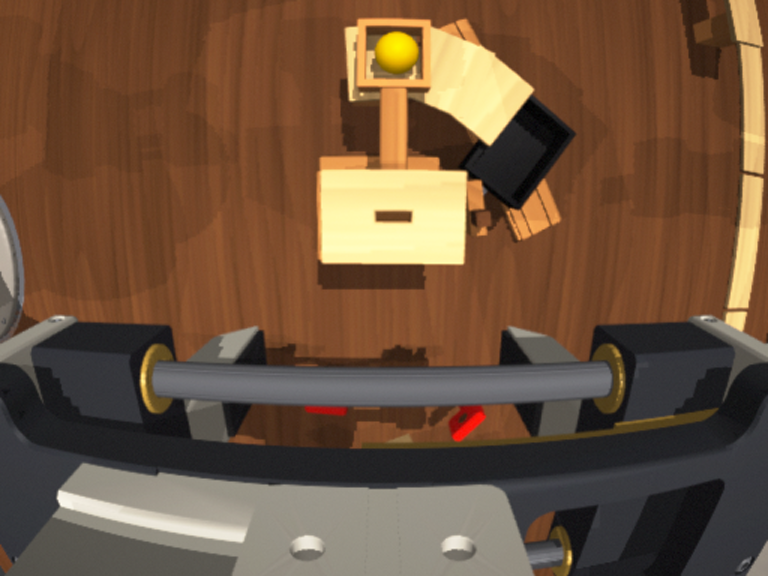

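The call was refused because every row needs all five keys, so the view has not changed. I'll resend it with full rows.

```bash
python3 -m creep '[{"tx":-0.051,"ty":0.013,"tz":0,"spin":0,"hand":0.6},{"tx":-0.051,"ty":0.013,"tz":0,"spin":0,"hand":0.6},{"tx":-0.051,"ty":0.013,"tz":0,"spin":0,"hand":0.6},{"tx":-0.051,"ty":0.014,"tz":0,"spin":0,"hand":0.6},{"tx":0,"ty":0,"tz":0,"spin":-10.7,"hand":0.6}]'
python3 -m creep '[{"tx":0,"ty":0,"tz":0,"spin":-10.7,"hand":0.6},{"tx":0,"ty":0,"tz":0,"spin":-10.7,"hand":0.6},{"tx":0,"ty":0,"tz":0,"spin":-10.7,"hand":0.6},{"tx":0,"ty":0,"tz":0,"spin":-10.7,"hand":0.6},{"tx":0,"ty":0,"tz":0,"spin":-10.7,"hand":0.6}]'
python3 -m creep '[{"tx":0,"ty":0,"tz":0,"spin":-10.7,"hand":0.6},{"tx":0,"ty":0,"tz":0,"spin":-10.7,"hand":0.6},{"tx":0,"ty":0,"tz":0,"spin":-10.7,"hand":0.6},{"tx":0,"ty":0,"tz":0,"spin":-10.7,"hand":0.6},{"tx":0,"ty":0,"tz":0,"spin":-2,"hand":0.6}]'
python3 -m creep '[{"tx":0,"ty":0,"tz":0,"spin":0,"hand":0.6},{"tx":0,"ty":0,"tz":0,"spin":0,"hand":0.6}]'
python3 - <<'E'
from plant import get_obs,cams
import cv2,pickle
print(get_obs()["joint_positions"])
c=cams.capture("wrist");pickle.dump(c,open("w1.pkl","wb"));cv2.imwrite("pics/w2.png",cv2.resize(c["color"],(768,576),interpolation=cv2.INTER_CUBIC)[:,:,::-1])
E
```

```text
time: 0.82
tool_pos: [578.1, -207.8, 204.8]
tcp_rot: [-3.141, 0.0, 1.757]
contact_force: [-0.3, 0.2, -0.7]
grip_width: 55.4
finger_force: 0.0
time: 1.45
tool_pos: [577.9, -203.9, 205.6]
tcp_rot: [3.142, -0.001, 2.697]
contact_force: [0.3, -0.7, -0.6]
grip_width: 55.3
finger_force: 0.0
time: 2.08
tool_pos: [577.9, -203.9, 205.7]
tcp_rot: [3.141, -0.0, -2.81]
contact_force: [0.3, -0.9, 0.3]
grip_width: 55.2
finger_force: 0.0
time: 2.33
tool_pos: [578.0, -204.0, 205.9]
tcp_rot: [3.142, 0.0, -2.812]
contact_force: [0.2, -0.0, 0.5]
grip_width: 55.1
finger_force: 0.0
[-4.64244642e-01  5.05992628e-01  1.26458122e+00  4.20303519e-05
  1.37106007e+00 -2.36457068e+00]
```

View pics/w2.png

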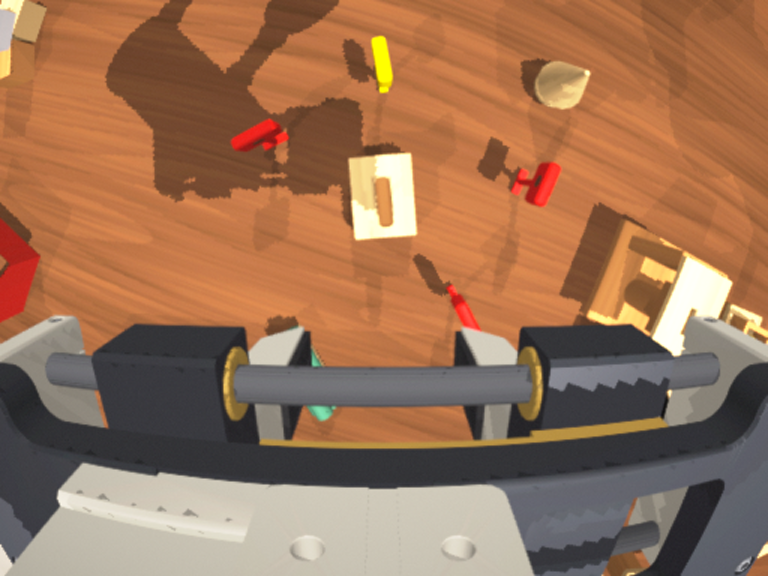

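Close view: the stand top is at about (383,196)/1.5. The wooden grip is inside it, at about (384,201) with its long side up/down. The red and yellow copies stand clear of it.

```bash
cat > m1.py <<'E'
import pickle
from h import *
c=pickle.load(open("w1.pkl","rb"));im=c["color"];x0,y0=225,95
hsv=cv2.cvtColor(im,cv2.COLOR_RGB2HSV)[y0:168,x0:290]
pale=((hsv[...,1]<115)&(hsv[...,2]>150)).astype(np.uint8)
cs,_=cv2.findContours(pale,cv2.RETR_EXTERNAL,cv2.CHAIN_APPROX_NONE);k=max(cs,key=cv2.contourArea)
hull=cv2.convexHull(k);print("stand",cv2.contourArea(hull))
ins=cv2.fillPoly(np.zeros_like(pale),[hull],1)
r=cv2.minAreaRect(hull);bp=cv2.boxPoints(r)+[x0,y0]
P=np.array([onz(c,p,36) for p in bp]);print(P,P.mean(0))
for i in range(2):v=P[i+1]-P[i];print(np.linalg.norm(v),np.degrees(np.arctan2(v[1],v[0])))
ins=cv2.erode(ins,np.ones((5,5)));g=(ins&(hsv[...,1]>120)&(hsv[...,2]>110)).astype(np.uint8)
n,l,s,ce=cv2.connectedComponentsWithStats(g);j=1+s[1:,4].argmax();print(s[1:])
pts=np.argwhere(l==j)[:,::-1].astype(np.float32)+[x0,y0]
r=cv2.minAreaRect(pts.astype(np.float32));print(r)
Q=np.array([onz(c,p,90) for p in cv2.boxPoints(r)]);print(Q,Q.mean(0))
for i in range(2):v=Q[i+1]-Q[i];print(np.linalg.norm(v),np.degrees(np.arctan2(v[1],v[0])))
cv2.imwrite("pics/m1.png",np.hstack([cv2.resize(a,None,fx=5,fy=5,interpolation=0) for a in(im[y0:168,x0:290,::-1],np.dstack([g*255]*3))]))
d=pickle.load(open("c0.pkl","rb"));mp=tuple(r[0])
print("H wrist+scene",tri((c,mp),(d["scene"],(190+135/4,140+58/4))),"wrist+side",tri((c,mp),(d["side"],(245+128/4,235+76/4))))
E
python3 m1.py
```

```text
stand 2235.0
[[ 508.6 -255.1   36. ]
 [ 489.6 -210.9   36. ]
 [ 549.  -184.7   36. ]
 [ 568.5 -229.9   36. ]] [ 528.925 -220.15    36.   ]
48.110705669320616 113.26114046643323
64.92149104880447 23.801193806165454
[[ 23  23  14  33 345]]
((255.01217651367188, 134.10975646972656), (32.46687316894531, 11.484880447387695), 83.6598129272461)
[[ 517.4 -231.6   90. ]
 [ 512.6 -221.4   90. ]
 [ 541.9 -207.6   90. ]
 [ 546.8 -217.9   90. ]] [ 529.675 -219.625   90.   ]
11.272976536833532 115.2011236454749
32.38718882521293 25.219955454004257
H wrist+scene (array([ 530.1, -219.5,   81.6]), [0.0, 0.0]) wrist+side (array([ 529.8, -219.8,   90.1]), [0.2, 0.2])
```

View pics/m1.png

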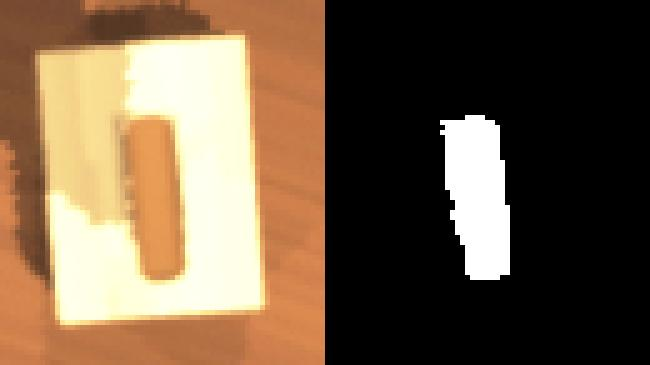

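```bash
python3 -m creep '[{"tx":0.0505,"ty":0.001,"tz":0,"spin":0,"hand":0.6},{"tx":0,"ty":0,"tz":0.045,"spin":-4.5,"hand":0.6},{"tx":0,"ty":0,"tz":0.045,"spin":0,"hand":0.6},{"tx":0,"ty":0,"tz":0.025,"spin":0,"hand":0.6},{"tx":0,"ty":0,"tz":0.017,"spin":0,"hand":0.6}]'
python3 -m creep '[{"tx":0,"ty":0,"tz":0,"spin":0,"hand":0.6},{"tx":0,"ty":0,"tz":0,"spin":0,"hand":0.4},{"tx":0,"ty":0,"tz":0,"spin":0,"hand":0.25},{"tx":0,"ty":0,"tz":0,"spin":0,"hand":0.2}]'
python3 - <<'E'
from plant import get_obs,cams
import cv2,pickle,numpy as np
c=cams.capture("side");w=cams.capture("wrist");pickle.dump((c,w),open("c3.pkl","wb"))
a=cv2.resize(c["color"][215:315,225:345],(720,600),interpolation=cv2.INTER_CUBIC)
cv2.imwrite("pics/s3.png",a[:,:,::-1])
E
```

```text
time: 3.0
tool_pos: [529.4, -219.2, 72.5]
tcp_rot: [3.14, -0.001, -2.733]
contact_force: [0.3, -0.0, -0.5]
grip_width: 55.1
finger_force: 0.0
time: 3.5
tool_pos: [530.3, -219.7, 74.7]
tcp_rot: [-3.14, 0.001, -2.731]
contact_force: [-0.4, 0.0, -0.1]
grip_width: 30.0
finger_force: 0.0
```

View pics/s3.png

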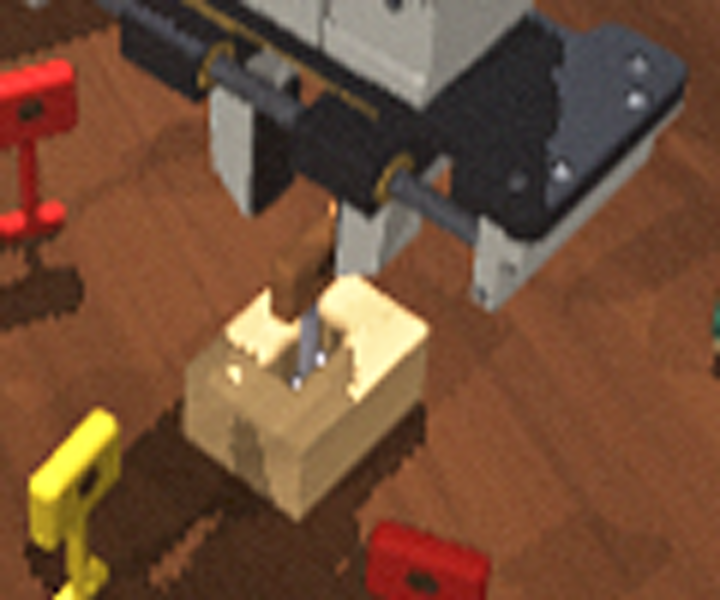

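```bash
python3 - <<'E'
import pickle
from h import *
c,w=pickle.load(open("c3.pkl","rb"))
def pj(X):
    q=c["R"]@np.array(X,float)+c["t"];u=c["K"]@q/q[2];return ((u[:2]-[225,215])*6).round()
for n,X in dict(tcp=(530,-219.7,74.7),tipmid=(530,-219.7,60.7),keytop=(530,-219.7,90),standc=(529,-220,36),tipA=(530-6,-219.7+14,60.7),tipB=(536,-233.5,60.7)).items():print(n,pj(X))
E
sed -n 1,2p /dev/null
```

```text
tcp [310. 266.]
tipmid [308. 295.]
keytop [312. 234.]
standc [302. 346.]
tipA [270. 269.]
tipB [346. 321.]
```

```bash
python3 - <<'E'
import pickle
from h import *
d=pickle.load(open("c0.pkl","rb"))
for n in("side","scene"):
    c=d[n]
    def pj(X):
        q=c["R"]@np.array(X,float)+c["t"];u=c["K"]@q/q[2];return u[:2].round()
    print(n,pj((525,0,206)),pj((525-46,0,192)),pj((525+46,0,192)))
_,w=pickle.load(open("c3.pkl","rb"))
cv2.imwrite("pics/w3.png",cv2.resize(w["color"],(768,576))[:,:,::-1])
E
```

```text
side [227. 138.] [205. 150.] [248. 139.]
scene [271. 147.] [289. 148.] [252. 159.]
```

View pics/w3.png

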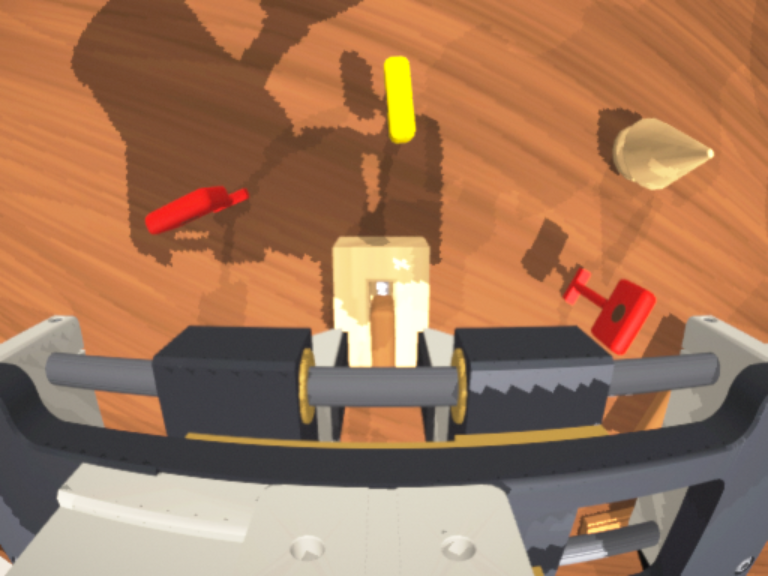

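```bash
python3 - <<'E'
import pickle
from h import *
d=pickle.load(open("c0.pkl","rb"));s,e=d["scene"],d["side"]
print(tri((s,(295,135)),(e,(200,138))),tri((s,(248,146)),(e,(251,131))))
a=s["color"][75:155,215:330];b=e["color"][60:145,160:285]
f=lambda i:cv2.resize(i,(400,300),interpolation=cv2.INTER_CUBIC)[:,:,::-1]
cv2.imwrite("pics/tips.png",np.hstack([f(a),f(b)]))
E
```

```text
(array([470.5,   4.4, 220.7]), [1.5, 1.5]) (array([573.2, -11. , 217. ]), [0.0, 0.0])
```

View pics/tips.png

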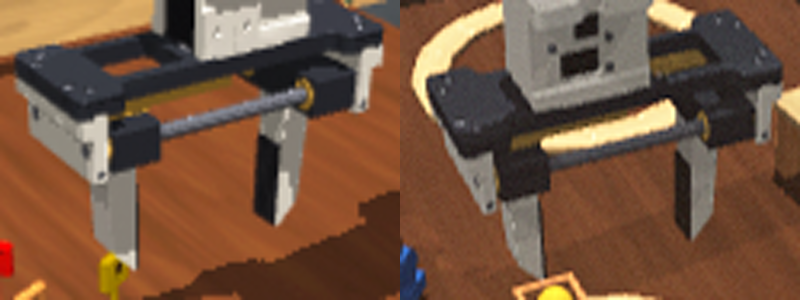

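The side view showed the fingers straddling the key. The drawn fingertips end about 25 mm higher than the text says. I go 10 mm lower, a depth that works either way, and close on the grip.

```bash
python3 -m creep '[{"tx":0,"ty":0,"tz":0.01,"spin":0,"hand":0.2},{"tx":0,"ty":0,"tz":0,"spin":0,"hand":0.15},{"tx":0,"ty":0,"tz":0,"spin":0,"hand":0.12},{"tx":0,"ty":0,"tz":0,"spin":0,"hand":0.0},{"tx":0,"ty":0,"tz":0,"spin":0,"hand":0.0}]'
python3 -m creep '[{"tx":0,"ty":0,"tz":0,"spin":0,"hand":0.0},{"tx":0,"ty":0,"tz":0,"spin":0,"hand":0.0}]'; python3 -c "
from plant import get_obs;o=get_obs();print(o['joint_positions'],o['moment'])"
```

```text
time: 4.22
tool_pos: [530.0, -219.5, 64.0]
tcp_rot: [-3.141, 0.0, -2.731]
contact_force: [-0.0, -0.5, -0.4]
grip_width: 9.5
finger_force: 30.0
time: 4.47
tool_pos: [530.0, -219.5, 64.0]
tcp_rot: [-3.141, 0.0, -2.731]
contact_force: [0.2, 0.7, -0.6]
grip_width: 9.6
finger_force: 30.0
[-5.26232501e-01  5.74064452e-01  1.57044892e+00  2.61218100e-05
  9.96908577e-01 -2.50725083e+00] [ 0.13593945 -0.03086989 -0.02526247]
```

```bash
python3 -m creep '[{"tx":0,"ty":0,"tz":-0.01,"spin":0,"hand":0},{"tx":0,"ty":0,"tz":-0.03,"spin":0,"hand":0},{"tx":0,"ty":0,"tz":-0.045,"spin":0,"hand":0},{"tx":0,"ty":0,"tz":-0.041,"spin":0,"hand":0},{"tx":0,"ty":0,"tz":0,"spin":8,"hand":0}]'
python3 -m creep '[{"tx":0,"ty":0,"tz":0,"spin":8,"hand":0},{"tx":0,"ty":0,"tz":0,"spin":7.5,"hand":0},{"tx":-0.005,"ty":0.03,"tz":0,"spin":0,"hand":0},{"tx":-0.01,"ty":0.05,"tz":0,"spin":0,"hand":0},{"tx":-0.01,"ty":0.05,"tz":0,"spin":0,"hand":0}]'
python3 -m creep '[{"tx":-0.01,"ty":0.05,"tz":0,"spin":0,"hand":0},{"tx":0,"ty":0.05,"tz":0,"spin":0,"hand":0},{"tx":0,"ty":0.03,"tz":0,"spin":0,"hand":0},{"tx":0,"ty":0,"tz":0,"spin":0,"hand":0},{"tx":0,"ty":0,"tz":0,"spin":0,"hand":0}]'
cat > m2.py <<'E'
import pickle,sys
from h import *
from plant import get_obs,cams
w=cams.capture("wrist");s=cams.capture("scene");e=cams.capture("side");pickle.dump((w,s,e),open(sys.argv[1],"wb"));o=get_obs()
cv2.imwrite("pics/"+sys.argv[1]+".png",w["color"][:,:,::-1])
hsv=cv2.cvtColor(w["color"],cv2.COLOR_RGB2HSV)
print(o["tool_pos"].round(1),o["tcp_rot"].round(4))
V=hsv[...,2];S=hsv[...,1]
pale=((S<120)&(V>180)).astype(np.uint8);pale[225:]=0
n,l,st,ce=cv2.connectedComponentsWithStats(pale)
for i in range(1,n):
    if st[i,4]>60:print("pale",st[i],ce[i].round(1))
gray=((S<60)).astype(np.uint8);gray[225:]=0
n,l,st,ce=cv2.connectedComponentsWithStats(gray)
for i in range(1,n):
    if st[i,4]>20:print("gray",st[i],ce[i].round(1))
E
python3 m2.py p1
```

```text
time: 5.1
tool_pos: [531.8, -220.5, 194.8]
tcp_rot: [-3.135, 0.006, -2.874]
contact_force: [-1.0, 0.3, -0.5]
grip_width: 9.3
finger_force: 30.0
time: 5.72
tool_pos: [555.2, -88.4, 190.8]
tcp_rot: [-3.141, 0.001, 3.14]
contact_force: [0.6, 0.3, 0.8]
grip_width: 9.3
finger_force: 30.0
time: 6.35
tool_pos: [565.1, 39.9, 190.4]
tcp_rot: [-3.141, 0.001, -3.142]
contact_force: [-0.5, -0.2, -0.4]
grip_width: 9.3
finger_force: 30.0
[565.   39.4 190.1] [-3.1414e+00  2.0000e-04  3.1401e+00]
pale [123  19  28  29 367] [138.6  31. ]
pale [ 222  102   68  101 6234] [255.6 151.1]
pale [333 121  50   9 255] [361.6 123.4]
pale [349 133  18   7  71] [358.2 135.6]
pale [ 39 137  41  44 766] [ 59.6 160.2]
pale [ 301  171   78   48 2400] [341.1 197.2]
pale [504 211   8  14  65] [508.8 219.2]
gray [ 223  103   66   99 2606] [267.5 148.5]
gray [ 48 148  27  27 241] [ 64.8 162.4]
gray [ 303  173   68   45 1859] [338.1 199.2]
gray [ 265  197  103   28 1047] [302.4 216.7]
gray [ 10 211  44  14 426] [ 36.1 218.7]
gray [456 210  45  15 429] [473.4 218.7]
gray [142 218 104   7 609] [192.5 221.5]
```

```bash
python3 - <<'E'
import pickle
from h import *
w,s,e=pickle.load(open("p1","rb"))
hsv=cv2.cvtColor(w["color"],cv2.COLOR_RGB2HSV).astype(int)
S=hsv[...,1];V=hsv[...,2]
for r in range(100,236,2):
    print(r,"".join("." if S[r,c]<120 and V[r,c]>180 else ("#" if V[r,c]<90 else ("g" if S[r,c]<60 else "o")) for c in range(214,300,1)))
E
```

```text
100 oooooooooooooooooooooooooooooooooooooooooooooooooooooooooooooooooooooooooooooooooooooo
102 ooooooooo..................................................ooooooooooooooooooooooooooo
104 oooooooo....................................................................oooooooooo
106 oooooooo....................................................................oooooooooo
108 oooooooo....................................................................oooooooooo
110 oooooooo....................................................................oooooooooo
112 oooooooo....................................................................oooooooo##
114 oooooooo....................................................................ooooooo###
116 oooooooo....................................................................oooo######
118 oooooooo....................................................................oooooo#oo#
120 oooooooo....................................................................oooooooooo
122 oooooooo...........................................o........................oooooooooo
124 oooo
[... 4387 characters left out ...]
.gggggooooooooooooooooooooo###ggg..ggggg#######################
222 ###################gg....gggg###oooooooooooooooooo####ggg..gg.gg######################
224 ###################ggg..g.ggg####ooooooooooooooooo####gg.....ggg######################
226 ###################gg.g...ggg####ooooooooooooooooo####gg.....ggg######################
228 ###################gg.g...gg#####ooooooooooooooooo####gggg....gg######################
230 ###################gg.g..ggg#####ooooooooooooooooo####gggg.gggg#######################
232 ###################gg...g.gg#####ooooooooooooooooo#####ggg..gggo######################
234 #################oooogg.gggg#####ooooooooooooooooo#####ggggggooooo####################
```

```bash
cat > m3.py <<'E'
import pickle
from h import *
w1=pickle.load(open("p1","rb"))[0];w0=pickle.load(open("c0.pkl","rb"))["wrist"]
R=[]
for c,(x0,x1,y0,y1) in((w0,(205,318,105,185)),(w1,(218,298,98,210))):
    hsv=cv2.cvtColor(c["color"],cv2.COLOR_RGB2HSV)[y0:y1,x0:x1];pale=((hsv[...,1]<120)&(hsv[...,2]>180)).astype(np.uint8)
    n,l,st,ce=cv2.connectedComponentsWithStats(1-pale)
    for i in range(1,n):
        if st[i,4]>150 and st[i,0]>5 and st[i,0]+st[i,2]<x1-x0-3 and st[i,1]>5:
            pts=(np.argwhere(l==i)[:,::-1]+[x0,y0]).astype(np.float32);r=cv2.minAreaRect(pts)
            W=np.array([onz(c,p,102)[:2] for p in pts]);m=W.mean(0);ev,U=np.linalg.eigh(np.cov(W.T))
            print("hole px",r,"world mean",m,"mid",(W.min(0)+W.max(0))/2,"ext",np.ptp(W,axis=0),"yaw",np.degrees(np.arctan2(U[1,1],U[0,1])))
            R.append((c,pts.mean(0)))
    k=max(cv2.findContours(pale,cv2.RETR_EXTERNAL,cv2.CHAIN_APPROX_NONE)[0],key=cv2.contourArea)[:,0]+[x0,y0]
    W=np.array([onz(c,p,102)[:2] for p in k],np.float32);print("cover",cv2.minAreaRect(W))
print(tri(*R))
E
python3 m3.py
python3 - <<'E'
# look for the steel bit / foot in scene and side crops
import pickle
from h import *
w,s,e=pickle.load(open("p1","rb"))
for n,c in(("scene",s),("side",e)):
    def pj(X):
        q=c["R"]@np.array(X,float)+c["t"];u=c["K"]@q/q[2];return u[:2].round(1)
    print(n,"foot",pj((565,39.4,138)),"grip",pj((565,39.4,202)))
    f=pj((565,39.4,138)).astype(int);hsv=cv2.cvtColor(c["color"],cv2.COLOR_RGB2HSV).astype(int)
    for r in range(f[1]-26,f[1]+9):print(r,"".join("g" if hsv[r,x,1]<70 and hsv[r,x,2]>60 else("#" if hsv[r,x,2]<90 else ("." if hsv[r,x,1]<120 and hsv[r,x,2]>180 else "o")) for x in range(f[0]-20,f[0]+21)))
E
```

```text
hole px ((262.0, 144.0), (8.0, 24.0), 90.0) world mean [529.64151786  40.59151786] mid [529.65  40.6 ] ext [22.9  7.8] yaw 179.8831475731887
cover ((529.5560302734375, 40.155845642089844), (59.84466552734375, 92.4109115600586), 89.5672607421875)
hole px ((257.0, 153.5), (14.0, 29.0), 0.0) world mean [529.1659164   40.18456592] mid [530.2  41.9] ext [26.6 12.6] yaw 178.68325854058506
cover ((529.6390991210938, 40.46598434448242), (60.33327865600586, 92.678955078125), 89.60540771484375)
(array([529.7,  40.2,  97.5]), [0.0, 0.0])
scene foot [264.2 189.4] grip [264.8 162.6]
163 oooooooooo##oooooooo####ooooooooooooo####
164 ooooooo#####oooooooo###ooooooooooooooo###
165 #oooo#######ooooooooo#oooooooooooooooooo#
166 #ooo########ooooooooooooooooooooooooooooo
167 ##o########oooooooooooooooooooooooooooooo
168 ###########oooooooooooooooooooooooooooooo
169 #########oooooooooooooooooooooooooooooooo
170 ##########oooooooooogoooooooooooooooooooo
171 ##########oooooooooggoooooooooooooooooooo
172 ##########ooooooo##ggoooooooooooooooooooo
173 ##########oooooo##gggoooooooooooooooooooo
174 ##########ooo
[... 2039 characters left out ...]
oooooooooo
144 oo.................o.ggoooooooooooooooooo
145 oo.......gggg...gg...ggo.ogoooooooooooooo
146 ooo.......ggg...gg...gggggg.....ooooooooo
147 ooo........gg.......ggggggg.....ooooooooo
148 oooo.......gg..g.gggggggggg.....ooooooooo
149 oooo.......gg....ggggggggg......ooooooooo
150 oooo.......g......gggg.........o#####oooo
151 oooo.........g..g.....ggg.....o##########
152 oooo.........g..gg..gggggg....o##########
153 oooo.....gg.g...gggggggg...g..o##########
154 oooo...g.gggg...ggggggggg..gg.###########
155 oooo....ggggg..ggggggggg..gg.o###########
156 ooo.....ggggg...g.........gg.############
157 oooo......ggg............gggo############
158 oooooo......g...........ggggo############
```

```bash
python3 - <<'E'
import pickle
from h import *
w,s,e=pickle.load(open("p1","rb"))
def cen(c,x0,x1,y0,y1,th=70):
    h=cv2.cvtColor(c["color"],cv2.COLOR_RGB2HSV).astype(int)[y0:y1,x0:x1];m=(h[...,1]<th)&(h[...,2]>60);p=np.argwhere(m)
    return p[:,::-1].mean(0)+[x0,y0]
b1=cen(s,257,271,185,192);b2=cen(e,233,245,146,151);print(b1,b2,"bit",tri((s,b1),(e,b2)))
u1=cen(s,260,268,174,181);u2=cen(e,235,242,135,141);print("shaft",tri((s,u1),(e,u2)))
# keyhole in same views, for relative measure
for n,c,X in(("scene",s,(529.6,40.4,102)),("side",e,(529.6,40.4,102))):
    q=c["R"]@np.array(X)+c["t"];u=(c["K"]@q/q[2])[:2];f=u.astype(int);print(n,u.round(1))
    V=cv2.cvtColor(c["color"],cv2.COLOR_RGB2HSV)
    for r in range(f[1]-6,f[1]+7):print(r,*[f"{V[r,x,2]:3d}" for x in range(f[0]-12,f[0]+13)])
E
```

```text
[263.34042553 187.4893617 ] [238.5        147.84210526] bit (array([566.9,  39.4, 143.6]), [0.3, 0.3])
shaft (array([567.2,  40.6, 170.1]), [0.8, 0.8])
scene [278.2 198.3]
192 150 166 244 211 219 222 222 222 224 227 228 231 233 233 232 232 232 232 231 230 229 227 227 227 226
193 201 218 222 222 222 224 227 228 231 233 233 232 232 232 232 233 231 229 228 227 227 227 227 227 227
194 222 224 224 226 228 230 233 233 232 232 232 232 233 232 231 229 227 227 227 227 226 227 227 227 226
195 226 227 229 233 234 232 232 232 232 232 231 230 229 228 226 226 226 228 228 227 227 227 226 225 224
196 228 231 232 232 232 232 232 231 231 230 228 227 226 223 212 209 223 226 227 226 226 225 221 219 217
197 230 231 231 232 232 231 230 228 228 227 223 218 206 184 170 175 204 223 224 225 221 218 216 237 237
198 232 232 231 231 229 228 227 225 221 211 182 181 154 152 157 167 181 213 218 218 237 237 236 255 255
199 231 230 229 228 228 229 221 196 179 159 153 149 141 153 179 191 215 237 237 236 255 255 255 255 255
200 228 228 229 229 229 228 198 165 153 157 146 142 180 214 216 236 233 255 255 255 255 255 255 
[... 1094 characters left out ...]
 247 188 182 189 196 185 190 180 175 171 159 137 180 198 202 203 203 203 202
167 245 244 245 249 188 187 187 190 188 171 182 164 170 146 148 159 144 161 179 198 207 203 205 204 207
168 188 185 182 189 191 198 196 197 176 153 140 138 159 159 175 186 184 198 203 204 204 204 204 207 204
169 190 193 195 197 200 198 201 205 179 153 173 174 185 190 206 203 207 204 208 201 208 204 214 206 201
170 197 201 201 199 201 201 198 201 196 180 197 206 204 207 206 207 209 207 210 211 205 206 204 202 198
171 200 200 196 203 199 200 198 205 203 210 203 209 205 210 213 206 204 211 213 207 208 202 198 196 199
172 198 200 199 203 203 202 204 206 208 207 205 209 209 210 209 209 207 206 205 200 200 200 196 191 197
```

```bash
python3 -m creep '[{"tx":0.0354,"ty":0.0007,"tz":0,"spin":0.3,"hand":0},{"tx":0,"ty":0,"tz":0.02,"spin":0,"hand":0},{"tx":0,"ty":0,"tz":0.012,"spin":0,"hand":0},{"tx":0,"ty":0,"tz":0,"spin":0,"hand":0},{"tx":0,"ty":0,"tz":0,"spin":0,"hand":0}]'
python3 -m creep '[{"tx":0,"ty":0,"tz":0.0015,"spin":0,"hand":0},{"tx":0,"ty":0,"tz":0.0015,"spin":0,"hand":0},{"tx":0,"ty":0,"tz":0.001,"spin":0,"hand":0},{"tx":0,"ty":0,"tz":0,"spin":0,"hand":0}]'
```

```text
time: 7.12
tool_pos: [530.1, 40.9, 158.3]
tcp_rot: [-3.141, 0.001, 3.136]
contact_force: [0.2, 0.1, -1.3]
grip_width: 9.3
finger_force: 30.0
time: 7.62
tool_pos: [529.5, 41.2, 153.9]
tcp_rot: [-3.142, -0.0, 3.136]
contact_force: [0.3, 0.9, 0.1]
grip_width: 9.3
finger_force: 30.0
```

```bash
python3 -m creep '[{"tx":0,"ty":0,"tz":0.001,"spin":0,"hand":0},{"tx":0,"ty":0,"tz":0.001,"spin":0,"hand":0},{"tx":0,"ty":0,"tz":0,"spin":0,"hand":0}]'; python3 -c "
from plant import get_obs;o=get_obs();print(o['contact_force'],o['moment'],o['tool_pos'],o['tcp_rot'])"
```

```text
time: 8.0
tool_pos: [529.5, 41.2, 151.8]
tcp_rot: [3.142, -0.0, 3.136]
contact_force: [-0.2, 0.0, -0.8]
grip_width: 9.5
finger_force: 30.0
[-0.21082004  0.04123423 -0.75617902] [ 0.10147241 -0.0794581  -0.0125587 ] [529.47778166  41.21531175 151.82388167] [ 3.14159175e+00 -1.27933775e-04  3.13636049e+00]
```

```bash
for i in 1 2; do python3 -m creep '[{"tx":0,"ty":0,"tz":0.001,"spin":0,"hand":0},{"tx":0,"ty":0,"tz":0.001,"spin":0,"hand":0},{"tx":0,"ty":0,"tz":0,"spin":0,"hand":0}]'|grep -E "pos|contact"; done
```

```text
tool_pos: [529.5, 41.2, 149.8]
contact_force: [-0.4, 0.0, 0.6]
tool_pos: [529.5, 41.2, 147.8]
contact_force: [0.2, -1.1, -0.5]
```

```bash
for i in 1 2 3; do python3 -m creep '[{"tx":0,"ty":0,"tz":0.001,"spin":0,"hand":0},{"tx":0,"ty":0,"tz":0.001,"spin":0,"hand":0},{"tx":0,"ty":0,"tz":0.001,"spin":0,"hand":0},{"tx":0,"ty":0,"tz":0,"spin":0,"hand":0}]'|grep -E "pos|contact"; done
```

```text
tool_pos: [529.5, 41.2, 144.8]
contact_force: [-0.5, -0.1, -0.4]
tool_pos: [529.5, 41.2, 141.8]
contact_force: [-0.5, -0.1, -0.6]
tool_pos: [529.5, 41.2, 138.8]
contact_force: [0.8, 0.1, -0.7]
```

```bash
for i in 1 2; do python3 -m creep '[{"tx":0,"ty":0,"tz":0.001,"spin":0,"hand":0},{"tx":0,"ty":0,"tz":0.001,"spin":0,"hand":0},{"tx":0,"ty":0,"tz":0.001,"spin":0,"hand":0},{"tx":0,"ty":0,"tz":0,"spin":0,"hand":0}]'|grep -E "pos|contact"; done
python3 -m creep '[{"tx":0,"ty":0,"tz":0.001,"spin":0,"hand":0},{"tx":0,"ty":0,"tz":0,"spin":0,"hand":0}]'|grep -E "pos|contact"
python3 -m creep '[{"tx":0,"ty":0,"tz":0.001,"spin":0,"hand":0},{"tx":0,"ty":0,"tz":0,"spin":0,"hand":0}]'|grep -E "pos|contact"
```

```text
tool_pos: [529.5, 41.2, 135.8]
contact_force: [-0.5, -0.9, -1.9]
tool_pos: [529.5, 41.2, 132.8]
contact_force: [-0.1, 0.1, -0.1]
tool_pos: [529.5, 41.2, 131.9]
contact_force: [-0.2, 0.6, -0.9]
tool_pos: [529.5, 41.2, 130.9]
contact_force: [-0.2, -0.6, 0.3]
```

```bash
for i in 1 2; do python3 -m creep '[{"tx":0,"ty":0,"tz":0.0005,"spin":0,"hand":0},{"tx":0,"ty":0,"tz":0,"spin":0,"hand":0}]'|grep -E "pos|contact"; done; python3 -c "
from plant import get_obs;o=get_obs();print(o['contact_force'],o['moment'])"
```

```text
tool_pos: [529.5, 41.2, 130.4]
contact_force: [-0.6, -0.6, -0.3]
tool_pos: [529.5, 41.2, 129.9]
contact_force: [0.2, 0.3, -0.9]
[ 0.17826993  0.31552504 -0.85506386] [ 0.04389057 -0.07786294  0.00332173]
```

```bash
for i in 1 2; do python3 -m creep '[{"tx":0,"ty":0,"tz":0.0005,"spin":0,"hand":0},{"tx":0,"ty":0,"tz":0,"spin":0,"hand":0}]'|grep -E "pos|contact"; done
```

```text
tool_pos: [529.7, 41.2, 129.8]
contact_force: [-0.2, -0.2, 3.4]
tool_pos: [530.0, 41.2, 129.7]
contact_force: [-0.6, 0.2, 5.8]
```

```bash
cat > o.py <<'E'
from plant import get_obs
o=get_obs();import numpy as np
print(round(o["time"],2),o["tool_pos"].round(1),"yaw",round(np.degrees(o["tcp_rot"][2])%360,2),"F",o["contact_force"].round(1),"M",o["moment"].round(3),"j6",o["joint_positions"][5].round(2),"w",o["grip_width"].round(1))
E
python3 -m creep '[{"tx":0,"ty":0,"tz":-0.0006,"spin":0,"hand":0},{"tx":0,"ty":0,"tz":0,"spin":0,"hand":0}]'>/dev/null;python3 o.py
python3 -m creep '[{"tx":0,"ty":0,"tz":0,"spin":2,"hand":0},{"tx":0,"ty":0,"tz":0,"spin":2,"hand":0},{"tx":0,"ty":0,"tz":0,"spin":0,"hand":0}]'>/dev/null;python3 o.py
python3 -m creep '[{"tx":0,"ty":0,"tz":0,"spin":2,"hand":0},{"tx":0,"ty":0,"tz":0,"spin":2,"hand":0},{"tx":0,"ty":0,"tz":0,"spin":0,"hand":0}]'>/dev/null;python3 o.py
```

```text
Traceback (most recent call last):
  File "o.py", line 3, in <module>
    print(round(o["time"],2),o["tool_pos"].round(1),"yaw",round(np.degrees(o["tcp_rot"][2])%360,2),"F",o["contact_force"].round(1),"M",o["moment"].round(3),"j6",o["joint_positions"][5].round(2),"w",o["grip_width"].round(1))
                                                                                                                                                                                                      ^^^^^^^^^^^^^^^^^^^^^
AttributeError: 'float' object has no attribute 'round'
Traceback (most recent call last):
  File "o.py", line 3, in <module>
    print(round(o["time"],2),o["tool_pos"].round(1),"yaw",round(np.degrees(o["tcp_rot"][2])%360,2),"F",o["contact_force"].round(1),"M",o["moment"].round(3),"j6",o["joint_positions"][5].round(2),"w",o["grip_width"].round(1))
                                                                                                                                                                                                      ^^^^^^^^^^^^^^^^^^^^^
AttributeError: 'float' object has no attribute 'round'
Traceback (most recent call last):
  File "o.py", line 3, in <module>
    print(round(o["time"],2),o["tool_pos"].round(1),"yaw",round(np.degrees(o["tcp_rot"][2])%360,2),"F",o["contact_force"].round(1),"M",o["moment"].round(3),"j6",o["joint_positions"][5].round(2),"w",o["grip_width"].round(1))
                                                                                                                                                                                                      ^^^^^^^^^^^^^^^^^^^^^
AttributeError: 'float' object has no attribute 'round'
```

```bash
sed -i 's/o\["grip_width"\].round(1)/round(o["grip_width"],1)/' o.py; python3 o.py
python3 -m creep '[{"tx":0,"ty":0,"tz":0,"spin":2,"hand":0},{"tx":0,"ty":0,"tz":0,"spin":2,"hand":0},{"tx":0,"ty":0,"tz":0,"spin":0,"hand":0}]'>/dev/null;python3 o.py
```

```text
13.75 [529.7  41.1 129.7] yaw 171.6 F [-0.7  0.   6.3] M [0.003 0.113 0.074] j6 -1.49 w 9.6
14.12 [529.7  41.1 129.7] yaw 167.6 F [-0.5  0.5  5.9] M [0.025 0.055 0.021] j6 -1.42 w 9.4
```

```bash
python3 -m creep '[{"tx":0,"ty":0,"tz":-0.0005,"spin":0,"hand":0},{"tx":0,"ty":0,"tz":0,"spin":0,"hand":0}]'>/dev/null;python3 o.py
for i in 1 2 3; do python3 -m creep '[{"tx":0,"ty":0,"tz":0,"spin":3,"hand":0},{"tx":0,"ty":0,"tz":0,"spin":3,"hand":0},{"tx":0,"ty":0,"tz":0,"spin":0,"hand":0}]'>/dev/null;python3 o.py; done
```

```text
14.38 [529.4  41.2 129.8] yaw 167.67 F [-0.2 -0.8  1.6] M [-0.003 -0.009  0.022] j6 -1.42 w 9.7
14.75 [529.4  41.2 129.8] yaw 161.71 F [ 0.2 -0.6  1.6] M [ 0.074 -0.043  0.047] j6 -1.32 w 9.5
15.12 [529.4  41.3 129.8] yaw 155.77 F [-0.4 -0.4  0. ] M [ 0.052 -0.133  0.13 ] j6 -1.21 w 9.4
15.5 [529.5  41.3 129.8] yaw 149.8 F [ 1.3  0.7 -0.2] M [ 0.099 -0.105  0.044] j6 -1.11 w 9.3
```

```bash
cat > ball.py <<'E'
from h import *
from plant import cams
import pickle,sys
L=[];D={}
for n in("scene","side"):
    c=cams.capture(n);D[n]=c;h=cv2.cvtColor(c["color"],cv2.COLOR_RGB2HSV)
    m=((h[...,0]>=22)&(h[...,0]<=32)&(h[...,1]>215)&(h[...,2]>110)).astype(np.uint8)
    k,l,st,ce=cv2.connectedComponentsWithStats(m);b=[(int(st[i,4]),ce[i].round(1).tolist()) for i in range(1,k) if st[i,4]>15];print(n,b)
    L.append((c,b))
pickle.dump(D,open(sys.argv[1],"wb"))
g=[[q for q in b if q[1][1]>(180 if i==0 else 0)and q[1][1]<(270 if i==0 else 230)] for i,(c,b) in enumerate(L)]
if g[0] and g[1]:print("ball",tri((L[0][0],max(g[0])[1]),(L[1][0],max(g[1])[1])))
E
python3 ball.py b1
for i in 1 2 3; do python3 -m creep '[{"tx":0,"ty":0,"tz":0,"spin":3,"hand":0},{"tx":0,"ty":0,"tz":0,"spin":3,"hand":0},{"tx":0,"ty":0,"tz":0,"spin":0,"hand":0}]'>/dev/null;python3 o.py; done; python3 ball.py b2
```

```text
scene [(120, [247.4, 151.0]), (126, [286.5, 240.8])]
side []
15.97 [529.4  41.3 129.9] yaw 143.79 F [ 0.8 -0.1 -0.4] M [ 0.141 -0.129  0.057] j6 -1.01 w 9.2
16.35 [529.5  41.3 129.9] yaw 137.81 F [ 1.7  0.1 -0.9] M [ 0.137 -0.158  0.021] j6 -0.9 w 9.6
16.73 [529.5  41.3 129.9] yaw 131.82 F [ 0.5  0.5 -1.4] M [ 0.163 -0.088  0.041] j6 -0.8 w 9.4
scene [(107, [247.2, 149.9]), (126, [268.5, 240.4])]
side []
```

```bash
for i in 1 2 3 4 5 6; do python3 -m creep '[{"tx":0,"ty":0,"tz":0,"spin":1.5,"hand":0},{"tx":0,"ty":0,"tz":0,"spin":0.5,"hand":0},{"tx":0,"ty":0,"tz":0,"spin":0,"hand":0}]'>/dev/null;python3 o.py; done; python3 ball.py b3
```

```text
17.2 [529.5  41.2 130. ] yaw 129.71 F [ 0.2  0.2 -2.6] M [ 0.128 -0.167  0.047] j6 -0.76 w 9.0
17.57 [529.5  41.2 130. ] yaw 127.7 F [ 0.2 -0.1 -2.7] M [ 0.2   -0.155  0.04 ] j6 -0.72 w 9.4
17.95 [529.5  41.2 130. ] yaw 125.69 F [-0.1  0.7 -3. ] M [ 0.193 -0.18   0.046] j6 -0.69 w 9.5
18.32 [529.6  41.2 130. ] yaw 123.69 F [ 1.   1.  -2.8] M [ 0.222 -0.202  0.035] j6 -0.65 w 9.4
18.7 [529.6  41.2 130.1] yaw 121.69 F [ 0.4  1.  -2.6] M [ 0.18  -0.226  0.033] j6 -0.62 w 9.2
19.07 [529.6  41.2 130.1] yaw 119.69 F [ 1.   0.9 -1.7] M [ 0.218 -0.207  0.064] j6 -0.58 w 9.4
scene [(18, [248.1, 141.7]), (85, [254.9, 238.8])]
side []
```

```bash
for i in 1 2 3 4 5; do python3 -m creep '[{"tx":0,"ty":0,"tz":0,"spin":1,"hand":0},{"tx":0,"ty":0,"tz":0,"spin":0,"hand":0}]'>/dev/null;python3 o.py; done; python3 ball.py b4
```

```text
19.43 [529.6  41.2 130.1] yaw 118.68 F [ 1.4  0.8 -1.6] M [ 0.227 -0.171 -0.026] j6 -0.57 w 9.5
19.68 [529.6  41.2 130.1] yaw 117.68 F [ 1.2  1.  -1.4] M [ 0.211 -0.212  0.029] j6 -0.55 w 9.7
19.93 [529.6  41.2 130.1] yaw 116.68 F [ 0.5  1.3 -0.7] M [ 0.288 -0.195  0.019] j6 -0.53 w 9.6
20.18 [529.6  41.2 130.1] yaw 115.68 F [ 1.2  1.3 -1.1] M [ 0.312 -0.14   0.058] j6 -0.51 w 9.2
20.43 [529.6  41.2 130.1] yaw 114.68 F [ 0.8  1.1 -0.8] M [ 0.236 -0.218  0.077] j6 -0.5 w 9.1
scene [(70, [251.1, 254.9])]
side []
```

```bash
for i in 1 2 3 4 5 6; do python3 -m creep '[{"tx":0,"ty":0,"tz":0,"spin":1,"hand":0},{"tx":0,"ty":0,"tz":0,"spin":0,"hand":0},{"tx":0,"ty":0,"tz":0,"spin":0,"hand":0}]'>/dev/null;python3 o.py; done; python3 ball.py b5; python3 - <<'E'
import pickle
from h import *
d=pickle.load(open("b5","rb"));c=d["scene"]
for z in(35,40,45):print(z,onz(c,(251,255),z))
E
```

```text
20.9 [529.6  41.3 130.1] yaw 113.7 F [ 0.9  1.3 -0.5] M [ 0.232 -0.246  0.03 ] j6 -0.48 w 9.4
21.27 [529.6  41.2 130. ] yaw 112.7 F [ 1.1  1.3 -1.8] M [ 0.212 -0.235 -0.002] j6 -0.46 w 9.4
21.65 [529.5  41.2 130. ] yaw 111.7 F [ 1.1  1.4 -0.4] M [ 0.244 -0.186  0.059] j6 -0.45 w 9.3
22.02 [529.6  41.2 130.1] yaw 110.7 F [ 1.3  1.  -0.2] M [ 0.347 -0.272  0.031] j6 -0.43 w 9.1
22.4 [529.6  41.2 130. ] yaw 109.7 F [ 0.8  1.2 -0.9] M [ 0.227 -0.275  0.086] j6 -0.41 w 9.8
22.77 [529.6  41.2 130.1] yaw 108.7 F [ 1.7  1.4 -0.7] M [ 0.264 -0.255  0.038] j6 -0.39 w 9.5
scene [(103, [252.6, 254.0])]
side []
35 [631.6  98.1  35. ]
40 [634.  102.2  40. ]
45 [636.4 106.4  45. ]
```

```bash
for i in 1 2 3 4 5 6; do python3 -m creep '[{"tx":0,"ty":0,"tz":0,"spin":1,"hand":0},{"tx":0,"ty":0,"tz":0,"spin":0,"hand":0},{"tx":0,"ty":0,"tz":0,"spin":0,"hand":0}]'>/dev/null;python3 o.py; done
```

```text
23.25 [529.6  41.2 130.1] yaw 107.7 F [ 0.   1.2 -0.7] M [ 0.304 -0.339 -0.002] j6 -0.38 w 9.3
23.62 [529.6  41.2 130.1] yaw 106.7 F [ 0.4  1.1 -1.1] M [ 0.303 -0.309  0.03 ] j6 -0.36 w 9.2
24.0 [529.6  41.2 130. ] yaw 105.7 F [ 1.7  0.2 -0.8] M [ 0.287 -0.294  0.02 ] j6 -0.34 w 9.6
24.38 [529.6  41.2 130.1] yaw 104.7 F [ 1.5  2.  -1.1] M [ 0.256 -0.233  0.027] j6 -0.32 w 9.7
24.75 [529.6  41.2 130.1] yaw 103.7 F [0.7 1.3 0.2] M [ 0.226 -0.351  0.068] j6 -0.31 w 9.6
25.12 [529.6  41.2 130.1] yaw 102.7 F [ 0.9  0.6 -0.4] M [ 0.307 -0.319 -0.014] j6 -0.29 w 9.3
```

```bash
for i in 1 2 3 4; do python3 -m creep '[{"tx":0,"ty":0,"tz":0,"spin":1,"hand":0},{"tx":0,"ty":0,"tz":0,"spin":0,"hand":0},{"tx":0,"ty":0,"tz":0,"spin":0,"hand":0}]'>/dev/null;python3 o.py; done
```

```text
25.5 [529.6  41.2 130.1] yaw 101.7 F [ 0.7  0.7 -1. ] M [ 0.264 -0.263  0.078] j6 -0.27 w 9.6
25.88 [529.6  41.2 130.1] yaw 100.7 F [1.6 1.1 0.6] M [ 0.333 -0.287  0.023] j6 -0.25 w 9.3
26.25 [529.6  41.2 130.1] yaw 99.7 F [ 1.4  1.7 -0.4] M [ 0.305 -0.364  0.06 ] j6 -0.24 w 9.3
26.62 [529.6  41.2 130.1] yaw 98.7 F [1.7 1.4 0.4] M [ 0.316 -0.314  0.058] j6 -0.22 w 9.2
```

```bash
for i in 1 2 3; do python3 -m creep '[{"tx":0,"ty":0,"tz":0,"spin":1,"hand":0},{"tx":0,"ty":0,"tz":0,"spin":0,"hand":0},{"tx":0,"ty":0,"tz":0,"spin":0,"hand":0}]'>/dev/null;python3 o.py; done; python3 ball.py b6; python3 - <<'E'
import pickle
from h import *
a=pickle.load(open("b5","rb"));b=pickle.load(open("b6","rb"))
for n in("scene","side"):
    d=np.abs(a[n]["color"].astype(int)-b[n]["color"]).sum(2);p=np.argwhere(d>90);print(n,len(p),p.min(0),p.max(0),p.mean(0))
E
```

```text
27.0 [529.5  41.2 130. ] yaw 97.7 F [1.6 0.8 0.4] M [ 0.3   -0.334  0.043] j6 -0.2 w 9.3
27.38 [529.6  41.2 130. ] yaw 96.7 F [1.8 2.  0.3] M [ 0.333 -0.343  0.056] j6 -0.18 w 9.5
27.75 [529.5  41.3 130. ] yaw 95.71 F [ 1.9  1.5 -0.1] M [ 0.325 -0.336  0.069] j6 -0.17 w 9.7
scene [(150, [251.9, 252.4])]
side []
scene 2941 [ 42 222] [255 472] [173.60931656 270.54029242]
side 2362 [ 74 169] [271 277] [144.04149026 231.12828112]
```

```bash
python3 - <<'E'
import pickle
from h import *
c=pickle.load(open("b6","rb"))["scene"];h=cv2.cvtColor(c["color"],cv2.COLOR_RGB2HSV).astype(int)
def pj(X):
    q=c["R"]@np.array(X,float)+c["t"];return (c["K"]@q/q[2])[:2].round(0)
for f in(57,65,70,75,80):
    r=np.radians(f);print(f,"pen",pj((529.6+110*np.sin(r),40.4+110*np.cos(r),90)),"armmid",pj((529.6+65*np.sin(r),40.4+65*np.cos(r),80)))
print("stop block",pj((589.6,40.4,80)))
for r in range(196,276,2):
    print(r,"".join("Y" if 22<=h[r,x,0]<=32 and h[r,x,1]>215 and h[r,x,2]>110 else("." if h[r,x,1]<130 and h[r,x,2]>170 else("#" if h[r,x,2]<70 else("o" if h[r,x,2]>175 else("m" if h[r,x,2]>130 else "-")))) for x in range(205,325)))
E
```

```text
57 pen [256. 234.] armmid [265. 224.]
65 pen [249. 231.] armmid [261. 223.]
70 pen [245. 229.] armmid [259. 222.]
75 pen [242. 227.] armmid [257. 220.]
80 pen [238. 225.] armmid [255. 219.]
stop block [254. 215.]
196 mmmmmmmmmm--mo--mmmmmmmmmmmmmmmmmmmmmmmmmmmm-------oo...ooo......oo.......moo.................om--mmmmmmmmmmmmmmmmmmmmmm
198 mmmmmmmmm---momommmmmmmmmmmmmmmmmmmmmmmmmmmmm-#-oooooooo..................mmoo...................mmmmmmmmmmmmmmmmmmmmmmm
200 mmmmmmmmm----ooommmmmmmmmmmmmmmmmmmmmmmmmm-mmm--moo.................ooo..........................oommmmmmmmmmmmmmmmmmmmm
202 mmmmmmmmmmmmooo-mmmmmmmmmmmmmmmmmmmmm-----m------mm.........................................oooooommmmmmmmmmmmmmmmmmmmmm
204 mmmmmmmmmmmmoo--mmmmmmmmmmmmmmmm---------#---------mo..................................oooomm-mmooommmmmmmmmmmmmmmmmmmmm
206 mmmmmmm------mmmmmmmmmmmmmmmm####------#-------------mo...........................oooom-------mooommmmmmmmmmmmmmmmmmmmmm
208 mmmmmmmmmmmmmmmmmmmmmmmmm-#######---------mmmmm--------mo....................oooom-----------mmommmmmmmmmmmmmmmmmmmmmmmm
210 m--mmmmm
[... 3412 characters left out ...]
############-mmmm---mmmmm----###################---##----moooooooom-mmmmmmm
266 mmmm-----------------m------#############################-mmmmmmmm---mmmmm----################--------ooomom---mmmmmmmmm
268 mmm--------------------m-----############################oooooomoommmmm------mom--#############-------m---mm-mmmmmmmmmmm
270 -----------------------mmm---############-m--############oooooooooooooooooooooooooooomm--------------------mmmmmmmmmmmmm
272 -------------------------mm--########-##-....m--------##ooooooooooooooooooooooooooooooooomm-------------mmmmmmmmmmmmmmmm
274 ---------------------------mm-----m-----m....------mooomooooooooooooooooooooooooooooooooooooommm-----mmmmmmmmmmmmmmmmmmm
```

```bash
for i in 1 2 3 4; do python3 -m creep '[{"tx":0,"ty":0,"tz":0,"spin":0.5,"hand":0},{"tx":0,"ty":0,"tz":0,"spin":0,"hand":0}]'>/dev/null;python3 o.py; done
```

```text
28.1 [529.6  41.2 130.1] yaw 95.19 F [1.  1.2 0.1] M [ 0.307 -0.358  0.114] j6 -0.16 w 9.5
28.35 [529.6  41.3 130.1] yaw 94.7 F [ 2.5  2.1 -0.1] M [ 0.319 -0.405  0.109] j6 -0.15 w 9.3
28.6 [529.6  41.2 130.1] yaw 94.2 F [ 0.8  1.5 -0.3] M [ 0.341 -0.42   0.204] j6 -0.14 w 9.1
28.85 [529.6  41.2 130. ] yaw 93.7 F [ 1.9  1.5 -0.9] M [ 0.392 -0.398  0.225] j6 -0.13 w 9.3
```

The stop is felt: Mz rose from about 0.04 to 0.22 N m over 2 degrees. The ball is in the wagon, at scene (252,252). Turning back now.

```bash
python3 -m creep '[{"tx":0,"ty":0,"tz":0,"spin":0,"hand":0}]'>/dev/null;python3 o.py
for i in 1 2 3 4; do python3 -m creep '[{"tx":0,"ty":0,"tz":0,"spin":-4,"hand":0},{"tx":0,"ty":0,"tz":0,"spin":-4,"hand":0},{"tx":0,"ty":0,"tz":0,"spin":-4,"hand":0},{"tx":0,"ty":0,"tz":0,"spin":-4,"hand":0},{"tx":0,"ty":0,"tz":0,"spin":-4,"hand":0}]'>/dev/null;python3 o.py; done
```

```text
28.98 [529.6  41.2 130.1] yaw 93.7 F [ 2.7  1.5 -0.3] M [ 0.38  -0.372  0.19 ] j6 -0.13 w 9.0
29.6 [529.4  41.1 129.9] yaw 113.8 F [1.2 1.4 0.2] M [ 0.252 -0.314 -0.083] j6 -0.48 w 9.4
30.23 [529.3  41.  129.9] yaw 133.8 F [0.8 1.  0.5] M [ 0.201 -0.247 -0.132] j6 -0.83 w 9.2
30.85 [529.2  40.9 129.9] yaw 153.8 F [1.3 1.  0.5] M [ 0.146 -0.255 -0.038] j6 -1.18 w 9.7
31.48 [529.1  40.8 129.9] yaw 173.8 F [0.2 0.2 0.3] M [ 0.122 -0.132 -0.044] j6 -1.53 w 9.4
```

```bash
python3 -m creep '[{"tx":0,"ty":0,"tz":0,"spin":-2,"hand":0},{"tx":0,"ty":0,"tz":0,"spin":-2,"hand":0},{"tx":0,"ty":0,"tz":0,"spin":-2,"hand":0},{"tx":0,"ty":0,"tz":0,"spin":0,"hand":0}]'>/dev/null;python3 o.py
for i in 1 2 3 4; do python3 -m creep '[{"tx":0,"ty":0,"tz":0,"spin":-0.8,"hand":0},{"tx":0,"ty":0,"tz":0,"spin":0,"hand":0},{"tx":0,"ty":0,"tz":0,"spin":0,"hand":0}]'>/dev/null;python3 o.py; done
```

```text
31.98 [529.4  41.1 129.9] yaw 179.72 F [ 0.4 -0.3 -0.3] M [-0.045 -0.033 -0.002] j6 -1.63 w 9.1
32.35 [529.4  41.2 129.9] yaw 180.49 F [-0.8 -1.8 -0.3] M [-0.022 -0.025  0.008] j6 -1.65 w 9.7
32.73 [529.5  41.2 130. ] yaw 181.3 F [ 0.4 -1.3 -1.6] M [-0.128 -0.017 -0.05 ] j6 -1.66 w 9.5
33.1 [529.5  41.2 130. ] yaw 182.1 F [ 0.1 -1.  -0.9] M [-0.079  0.044 -0.058] j6 -1.67 w 9.0
33.48 [529.5  41.2 130. ] yaw 182.9 F [ 0.6 -1.2 -1.8] M [-0.13   0.007 -0.073] j6 -1.69 w 9.3
```

```bash
for i in 1 2 3 4; do python3 -m creep '[{"tx":0,"ty":0,"tz":0,"spin":-0.6,"hand":0},{"tx":0,"ty":0,"tz":0,"spin":0,"hand":0},{"tx":0,"ty":0,"tz":0,"spin":0,"hand":0}]'>/dev/null;python3 o.py; done
```

```text
33.85 [529.6  41.2 130. ] yaw 183.5 F [-0.9 -0.5 -1.2] M [-0.087 -0.008 -0.049] j6 -1.7 w 9.3
34.23 [529.6  41.2 130. ] yaw 184.1 F [ 0.2 -0.9 -2.3] M [-0.053  0.034 -0.029] j6 -1.71 w 9.5
34.6 [529.6  41.2 130.1] yaw 184.7 F [ 0.7 -1.3 -1.5] M [-0.09   0.011 -0.066] j6 -1.72 w 9.5
34.98 [529.5  41.2 130. ] yaw 185.3 F [-0.6 -1.2 -1.9] M [-0.075 -0.005 -0.068] j6 -1.73 w 9.2
```

```bash
for i in 1 2 3; do python3 -m creep '[{"tx":0,"ty":0,"tz":0,"spin":-0.5,"hand":0},{"tx":0,"ty":0,"tz":0,"spin":0,"hand":0},{"tx":0,"ty":0,"tz":0,"spin":0,"hand":0}]'>/dev/null;python3 o.py; done
```

```text
35.35 [529.5  41.2 130. ] yaw 185.8 F [-0.9 -0.5 -1.6] M [-0.087  0.06  -0.086] j6 -1.74 w 9.4
35.73 [529.5  41.2 130. ] yaw 186.3 F [-0.3 -1.6 -2.4] M [-0.152  0.002 -0.102] j6 -1.75 w 9.6
36.1 [529.6  41.2 130. ] yaw 186.79 F [-0.3 -1.  -2.6] M [-0.149  0.022 -0.102] j6 -1.76 w 9.5
```

```bash
for i in 1 2 3; do python3 -m creep '[{"tx":0,"ty":0,"tz":0,"spin":-0.5,"hand":0},{"tx":0,"ty":0,"tz":0,"spin":0,"hand":0},{"tx":0,"ty":0,"tz":0,"spin":0,"hand":0}]'>/dev/null;python3 o.py; done
```

```text
36.48 [529.5  41.2 130. ] yaw 187.3 F [ 0.7 -0.5 -2.1] M [-0.084 -0.003 -0.154] j6 -1.76 w 9.4
36.85 [529.5  41.2 130. ] yaw 187.8 F [-0.8 -1.  -3. ] M [-0.147 -0.023 -0.168] j6 -1.77 w 9.3
37.23 [529.6  41.2 130. ] yaw 188.3 F [-0.6 -1.5 -2. ] M [-0.121  0.008 -0.269] j6 -1.78 w 9.3
```

```bash
python3 -m creep '[{"tx":0,"ty":0,"tz":0,"spin":2.5,"hand":0},{"tx":0,"ty":0,"tz":0,"spin":2.5,"hand":0},{"tx":0,"ty":0,"tz":0,"spin":2.4,"hand":0},{"tx":0,"ty":0,"tz":0,"spin":0,"hand":0},{"tx":0,"ty":0,"tz":0,"spin":0,"hand":0}]'>/dev/null;python3 o.py
python3 -m creep '[{"tx":0,"ty":0,"tz":-0.002,"spin":0,"hand":0},{"tx":0,"ty":0,"tz":-0.002,"spin":0,"hand":0},{"tx":0,"ty":0,"tz":-0.002,"spin":0,"hand":0},{"tx":0,"ty":0,"tz":0,"spin":0,"hand":0}]'>/dev/null;python3 o.py
python3 -m creep '[{"tx":0,"ty":0,"tz":-0.001,"spin":0,"hand":0},{"tx":0,"ty":0,"tz":-0.001,"spin":0,"hand":0},{"tx":0,"ty":0,"tz":0,"spin":0,"hand":0}]'>/dev/null;python3 o.py
```

```text
37.85 [529.8  41.3 130.3] yaw 180.96 F [-0.5 -0.1 -0.8] M [ 0.044 -0.021 -0.004] j6 -1.65 w 9.6
38.35 [529.7  41.2 136.3] yaw 180.9 F [-0.1 -0.1  0.8] M [0.07  0.034 0.013] j6 -1.65 w 9.4
38.73 [529.6  41.2 138.1] yaw 180.9 F [-0.8  0.3 -0.6] M [ 0.076 -0.011 -0.004] j6 -1.65 w 9.5
```

```bash
for i in 1 2 3 4; do python3 -m creep '[{"tx":0,"ty":0,"tz":-0.001,"spin":0,"hand":0},{"tx":0,"ty":0,"tz":-0.001,"spin":0,"hand":0},{"tx":0,"ty":0,"tz":0,"spin":0,"hand":0}]'>/dev/null;python3 o.py;done
```

```text
39.1 [529.6  41.2 140.2] yaw 180.9 F [ 0.3  0.3 -0.5] M [ 0.07  -0.016 -0.003] j6 -1.65 w 9.7
39.48 [529.6  41.2 142.2] yaw 180.9 F [-0.2 -0.  -0.4] M [ 0.087 -0.017 -0.013] j6 -1.65 w 9.4
39.85 [529.6  41.2 144.1] yaw 180.9 F [ 0.5 -0.1 -0.6] M [ 0.068 -0.026  0.006] j6 -1.65 w 9.6
40.23 [529.6  41.2 146.1] yaw 180.9 F [ 0.2 -0.5 -0.7] M [ 0.087 -0.026 -0.004] j6 -1.65 w 9.4
```

```bash
python3 -m creep '[{"tx":0,"ty":0,"tz":-0.008,"spin":0,"hand":0},{"tx":0,"ty":0,"tz":-0.018,"spin":0,"hand":0},{"tx":0,"ty":0,"tz":-0.018,"spin":0,"hand":0},{"tx":0.002,"ty":-0.03,"tz":0,"spin":0,"hand":0},{"tx":0.002,"ty":-0.05,"tz":0,"spin":0,"hand":0}]'>/dev/null
python3 -m creep '[{"tx":0,"ty":-0.05,"tz":0,"spin":0,"hand":0},{"tx":0,"ty":-0.05,"tz":0,"spin":0,"hand":0},{"tx":0,"ty":-0.05,"tz":0,"spin":0,"hand":0},{"tx":0,"ty":-0.0305,"tz":0,"spin":0,"hand":0},{"tx":0,"ty":0,"tz":0,"spin":-8,"hand":0}]'>/dev/null
python3 -m creep '[{"tx":0,"ty":0,"tz":0,"spin":-8,"hand":0},{"tx":0,"ty":0,"tz":0,"spin":-7,"hand":0},{"tx":0,"ty":0,"tz":0,"spin":0,"hand":0},{"tx":0,"ty":0,"tz":0,"spin":0,"hand":0}]'>/dev/null;python3 o.py;python3 ball.py b7
python3 - <<'E'
import pickle
from h import *
c=pickle.load(open("b7","rb"))["scene"];h=cv2.cvtColor(c["color"],cv2.COLOR_RGB2HSV).astype(int)
def pj(X):
    q=c["R"]@np.array(X,float)+c["t"];return (c["K"]@q/q[2])[:2].round(1)
for f in(0,2,5):
    r=np.radians(f);print(f,"pen",pj((529.6+110*np.sin(r),40.4+110*np.cos(r),90)))
h0=cv2.cvtColor(pickle.load(open("c0.pkl","rb"))["scene"]["color"],cv2.COLOR_RGB2HSV).astype(int)
S=lambda h,r,x:"Y" if 22<=h[r,x,0]<=32 and h[r,x,1]>215 and h[r,x,2]>110 else("." if h[r,x,1]<130 and h[r,x,2]>170 else("#" if h[r,x,2]<70 else("o" if h[r,x,2]>175 else("m" if h[r,x,2]>130 else "-"))))
for r in range(220,268,2):print(r,"".join(S(h0,r,x) for x in range(288,330)),"  ","".join(S(h,r,x) for x in range(288,330)))
E
```

```text
41.98 [ 529.7 -219.3  190.3] yaw 203.77 F [ 0.8 -0.1 -0.7] M [ 0.15  -0.024  0.041] j6 -2.51 w 9.3
scene [(114, [247.3, 151.4]), (153, [251.8, 252.5])]
side []
0 pen [309.5 232.5]
2 pen [308.  233.2]
5 pen [305.5 234.1]
220 mooooooooooomommmmmm---mmmmmmmmmmmmmmmmmmm    mooooooooooooommmmmm--mmmmmmmmmmmmmmmmmmmm
222 mmmooooooooooommmmmmmooommmmmmmm-mmmmmmmmm    mmmooooooooooommmmmmmooommmmmmmmmmmmmmmmmm
224 ommmmooooooooooooooooooooom--mmmmmmmmmmmmm    ommmmooooooooooooooooooooommmmmmmmmmmmmmmm
226 ooommmmooooooooooooooommoooom--mmmmmmmmmmm    ooommmmooooooooooooooommoooommmmmmmmmmmmmm
228 ooooommooooooooooooooommmmooooo----mmmmmmm    ooooommooooooooooooooommmmooooom-mmmmmmmmm
230 oooooooooooooooooYYYYYYommmmooooo----mmmmm    ooooooooooooooooooooommmmmmmooooo---mmmmmm
232 -ooomooooooooooYYYYYYYYYYYommmmoooom---mmm    -ooomoooooooooooooooommmmmmmmmmoooom--mmmm
234 --mmmmmoooooooYYYYYYYYYYYYYommmmmoooom---m    mmmmmmmooooooooooo.....ommmmmmmmmoooom---m
236 mmmmmmmmmooooYYYYYYYYYYYYYYYm-mmooooooom--    mmmmmmmmmooooo...........ommmmmmooooooom--
238 ...mmmmmmmmooooYYYYYYYYYYYYYoooooooooom
[... 651 characters left out ...]
---    ................omoom......ooom---mmmmmm-m
254 .................o--mmoooom------mmmmmm---    .................om-mmo.oom-----mmmmmmmmm-
256 ..................m---mm-----oooommmmmmmm-    ..................m---mm---mmoooommmmmmmmm
258 ...ooooooooooooomm--------oooomoommmmmmmmm    ...ooooooooooooomm--------ooooooommmmmmmmm
260 mmm--######-----------mmoooooomommmmmmmmmm    mmm--######-----------mmoooooooommmmmmmmmm
262 #############-------oooooooooomommmmmmmmmm    #############-------oooooooooooommmmmmmmmm
264 ###############----ooooooooommmmmmmmmmmmmm    ###############---mooooooooommmmmmmmmmmmmm
266 ###########--------ooooommmmmmmmmmmmmmmmmm    ###########-------mooooommmmmmmmmmmmmmmmmm
```

The pen outline now matches the start picture, so the arm is home, and the ball lies in the wagon at scene (252,252). Lowering the key into its slot.

```bash
python3 -m creep '[{"tx":0,"ty":0,"tz":0.04,"spin":0,"hand":0},{"tx":0,"ty":0,"tz":0.04,"spin":0,"hand":0},{"tx":0,"ty":0,"tz":0,"spin":0,"hand":0},{"tx":0,"ty":0,"tz":0,"spin":0,"hand":0}]'>/dev/null;python3 o.py
for i in 1 2 3 4; do python3 -m creep '[{"tx":0,"ty":0,"tz":0.003,"spin":0,"hand":0},{"tx":0,"ty":0,"tz":0.003,"spin":0,"hand":0},{"tx":0,"ty":0,"tz":0.003,"spin":0,"hand":0},{"tx":0,"ty":0,"tz":0,"spin":0,"hand":0}]'>/dev/null;python3 o.py;done
```

```text
42.58 [ 530.5 -219.8  111.5] yaw 203.88 F [-0.3 -0.3 -0.2] M [ 0.116 -0.056 -0.058] j6 -2.51 w 9.4
43.08 [ 529.5 -219.2  100.9] yaw 203.9 F [ 0.1  1.  -1.3] M [ 0.181 -0.015  0.048] j6 -2.51 w 9.1
43.58 [ 529.5 -219.2   91.7] yaw 203.9 F [-0.2  0.4  0. ] M [ 0.13  -0.1   -0.064] j6 -2.51 w 9.2
44.08 [ 529.5 -219.2   82.7] yaw 203.9 F [ 0.3 -0.2  0.6] M [ 0.19  -0.029  0.013] j6 -2.51 w 9.3
44.58 [ 529.5 -219.2   73.7] yaw 203.9 F [ 0.2  0.3 -0.1] M [ 0.148 -0.03  -0.032] j6 -2.51 w 9.3
```

```bash
python3 -m creep '[{"tx":0,"ty":0,"tz":0.003,"spin":0,"hand":0},{"tx":0,"ty":0,"tz":0.003,"spin":0,"hand":0},{"tx":0,"ty":0,"tz":0.002,"spin":0,"hand":0},{"tx":0,"ty":0,"tz":0,"spin":0,"hand":0}]'>/dev/null;python3 o.py
for i in 1 2 3; do python3 -m creep '[{"tx":0,"ty":0,"tz":0.0006,"spin":0,"hand":0},{"tx":0,"ty":0,"tz":0,"spin":0,"hand":0}]'>/dev/null;python3 o.py;done
```

```text
45.08 [ 529.5 -219.2   65.8] yaw 203.9 F [ 0.6 -0.4 -0.4] M [ 0.122 -0.03  -0.036] j6 -2.51 w 9.6
45.33 [ 529.7 -219.3   65.5] yaw 203.9 F [-0.3 -0.4 -0.7] M [ 0.149 -0.052 -0.012] j6 -2.51 w 9.1
45.58 [ 529.6 -219.3   64.8] yaw 203.9 F [ 1.3  0.7 -0.8] M [ 0.172 -0.076 -0.029] j6 -2.51 w 9.2
45.83 [ 529.6 -219.3   64.2] yaw 203.9 F [-0.1 -0.1 -1.1] M [ 0.182 -0.065  0.039] j6 -2.51 w 9.5
```

```bash
for i in 1 2; do python3 -m creep '[{"tx":0,"ty":0,"tz":0.0005,"spin":0,"hand":0},{"tx":0,"ty":0,"tz":0,"spin":0,"hand":0}]'>/dev/null;python3 o.py;done
```

```text
46.08 [ 529.7 -219.4   63.9] yaw 203.9 F [-0.2 -0.3 -0.3] M [0.123 0.025 0.025] j6 -2.51 w 9.3
46.33 [ 530.  -219.5   63.8] yaw 203.9 F [-1.4 -0.3  4.2] M [ 0.182  0.107 -0.004] j6 -2.51 w 9.1
```

```bash
python3 -m creep '[{"tx":0,"ty":0,"tz":-0.0005,"spin":0,"hand":0},{"tx":0,"ty":0,"tz":0,"spin":0,"hand":0.13},{"tx":0,"ty":0,"tz":0,"spin":0,"hand":0.18},{"tx":0,"ty":0,"tz":0,"spin":0,"hand":0.3},{"tx":0,"ty":0,"tz":0,"spin":0,"hand":0.45}]'>/dev/null;python3 o.py
python3 -m creep '[{"tx":0,"ty":0,"tz":0,"spin":0,"hand":0.5},{"tx":0,"ty":0,"tz":-0.015,"spin":0,"hand":0.5},{"tx":0,"ty":0,"tz":-0.04,"spin":0,"hand":0.5},{"tx":0,"ty":0,"tz":-0.06,"spin":0,"hand":0.5},{"tx":-0.05,"ty":0,"tz":-0.02,"spin":0,"hand":0.5}]'>/dev/null
python3 -m creep '[{"tx":0,"ty":0,"tz":0,"spin":0,"hand":0.5},{"tx":0,"ty":0,"tz":0,"spin":0,"hand":0.5},{"tx":0,"ty":0,"tz":0,"spin":0,"hand":0.5}]'>/dev/null;python3 o.py
cp w1.pkl w1_old.pkl; python3 - <<'E'
import pickle
from plant import cams
pickle.dump(cams.capture("wrist"),open("w1.pkl","wb"))
E
python3 m1.py; python3 ball.py b8; python3 - <<'E'
import pickle
from h import *
d=pickle.load(open("b8","rb"));e=d["side"]; h=cv2.cvtColor(e["color"],cv2.COLOR_RGB2HSV).astype(int);h0=cv2.cvtColor(pickle.load(open("c0.pkl","rb"))["side"]["color"],cv2.COLOR_RGB2HSV).astype(int)
S=lambda h,r,x:"g" if h[r,x,1]<70 and h[r,x,2]>60 else("#" if h[r,x,2]<90 else ("." if h[r,x,1]<120 and h[r,x,2]>160 else "o"))
for r in range(246,292,2):print(r,"".join(S(h0,r,x) for x in range(252,300)),"  ","".join(S(h,r,x) for x in range(252,300)))
E
```

```text
46.95 [ 529.6 -219.3   63.6] yaw 203.9 F [ 1.1 -0.  -0.1] M [ 0.18  -0.019  0.048] j6 -2.51 w 32.0
47.95 [ 574.3 -199.2  198.1] yaw 203.86 F [-0.9  0.1  0. ] M [ 0.139 -0.075  0.004] j6 -2.45 w 45.5
stand 2284.0
[[ 509.6 -255.1   36. ]
 [ 490.4 -211.5   36. ]
 [ 548.3 -185.3   36. ]
 [ 568.1 -229.9   36. ]] [ 529.1  -220.45   36.  ]
47.64031905854537 113.76710770458162
63.551947255768624 24.34695719972973
[[ 22  24  13  35 349]
 [ 32  57   1   1   1]]
((253.0, 136.0), (34.0, 12.0), 90.0)
[[ 516.5 -232.    90. ]
 [ 511.9 -221.5   90. ]
 [ 542.1 -208.    90. ]
 [ 546.8 -218.7   90. ]] [ 529.325 -220.05    90.   ]
11.46342008302933 113.6579969987628
33.08005441349822 24.085592056051322
H wrist+scene (array([ 529.8, -219.9,   81.4]), [0.0, 0.0]) wrist+side (array([ 529.5, -220.2,   90.8]), [0.3, 0.3])
scene [(120, [247.4, 151.0]), (155, [251.8, 252.3])]
side []
246 ####################ooooooooo#######oooooooooooo    ooooooooooooooooooooooooooooo#######oooooooooooo
248 #####################oooooooooo######ooooooooooo    ooooooooooooooooooooooooooooooo######ooooooooooo
250 ################
[... 1484 characters left out ...]
oo..g.oooooooooooo    ooooooo.ggggggoooooooggooooooooo..g.oooooooooooo
280 #oooooooo..ggggggg..ooooooooooogg.oooooooooooooo    ooooooooo..gooooooo.ooooooo.ooo.g.oooooooooooooo
282 #ooooooooooo..ggg.ooooo.ooooo.g.oooooooooo#ooooo    ooooooooooooooooooo..oo.oo.ooooooooooooooo#ooooo
284 ##oooooooooooo..ggoooooooo..g.oooooooooo####oooo    oooooooooooooooooooooooooooooooooooooooo####oooo
286 #oooooooooooooooo..oooooo...oooooooooo######oooo    oooooooooooooooooooo.ooooooooooooooooo######oooo
288 #oooooooooooooooooooo.....oooooooooo########oooo    oooooooooooooooooooooooooooooooooooo########oooo
290 ##oo###ooooooooooooooooooooooooooo########oooooo    oooo###oo.oooooooooooooooooooooooo########oooooo
```

The key stands upright in its slot as at the start, at (529,-220) with its top 90 mm up. The chute is home, the ball is in the wagon, and the gripper is clear of everything.

```bash
python3 -c "
from plant import close_job
print(close_job())"
```

```text
the job is handed in; nothing more can be done
None
```

The job is done and handed in at about 48 s of the 72 s allowed: the ball is in the wagon, I felt the chute arm bear on its stop and then turned it fully home, and the key stands upright in its stand.

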